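# Stand the catch cup and hold the measuring scoop level over it

### The arm

A 6-joint arm with a two-finger parallel gripper is mounted at the origin on the work surface. World frame = base frame: x ahead of the robot, y to its left, z up, the work surface at z = 0. Lengths are in m, angles in rad, forces in N, time in s.
With the tool pointing down it reaches from about 0.425 to 1.125 m from the base axis. Payload 14.9 kg.
Tool frame: the origin (TCP) lies at the very end of the fingers, on their centre line; the grasp point (between the pads) lies 19 mm behind it; z points along the fingers, y is the line along which they close (so a half turn about z gives the same grasp; the last joint's range is limited). The gripper opens to 91 mm and grips with 3 to 60 N. Pads are 32 mm wide; open, the fingers measure 118 mm over their backs; the gripper's body (76 mm by 178 mm) begins 60 mm behind the grasp point.
Start: joints at [-1.229, 0.379, 1.734, -0, 1.028, -0.033], TCP at [0.256, -0.651, 0.214] pointing down, gripper open.
Joint ranges: [-2.77, 2.77], [-0.74, 2.19], [0, 2.66], [-1.06, 4.2], [0.31, 2.87], [-3.08, 3.08]. Speed limits (rad/s): [1.89, 1.89, 2.39, 3.14, 3.14, 3.14].

### API

Orientations are given as a rotation vector (axis times angle).
In Python, from workcell import r gives the robot as it stands.
- The arm moves only by the shell command python3 -m creep 'ROWS'. ROWS is JSON, a list of rows, each a list of 7 numbers: the shift along the tool's x, y, z as a fraction of full scale, then the turn, a rotation vector about the tool's x, y, z as a fraction of full scale, then the opening, from 0 (shut) to 1 (fully open). In form: [[dx, dy, dz, wx, wy, wz, jaw], ...]. A call has 1 to 5 rows; each row shifts and turns the commanded pose from where the row before left it, along the tool's axes as they then stand; what a row does not reach is not made up. Full scale, the value 1, is 6 cm for a shift and 0.08 rad for a turn. A row lasts 1/8 s, in which the tool goes at most 62.5 mm and 10.7 degrees, less where a joint would pass 70% of its speed; a pose out of reach is approached as far as the arm can. A call with a number of a shift or a turn outside -1 to 1 is refused whole. A call with a gripper value outside its range is refused whole. The fingers move at their own pace and stop on an object; the grip force is fixed at half the most. Time passes only in rows, so rows that do not move let the fingers close. It gives the time, the measured TCP pose, the force, the opening and the grip force at its end, in the units of the state.
- r.observe(): the state, without advancing time (a new reading comes with each control period).
- r.get_image(name): name is "scene" or "side" or "wrist"; returns a dict with "image" (420x560x3 uint8, red, green, blue), "fx", "fy", "cx", "cy" (pixels), "k1" (the pictures are not rectified: a ray, as slopes to the right and down, at radius r is drawn at 1 + k1 r^2 times it, then the intrinsics apply), "rvec" (rotation vector, rad) and "tvec" (3), from world to camera coordinates, as OpenCV has them. Camera axes: x right, y down, z forward; pixel columns grow to the right and rows downward; lengths in m; the calibration is good to about 2 mm. A picture is of the moment at which its call begins. There is no depth.
- r.job_done(): hands the job in; it is judged then, once.
The state is a dict: "time": time; "joints": joint angles; "qd": joint speeds; "tau": joint torques, N m; "position": TCP position; "orientation": TCP orientation; "ft_force": force on the tool from outside, world axes, zero at the start; "torque": the same for the moment, N m; "gripper_width": finger opening in m; "grasp_force": force on a finger pad.
Only numpy, scipy, OpenCV 4.12 (cv2) and the standard library are available. Lean on these libraries where they do the work, as an engineer would, in place of code of your own. Each camera call takes 0.05 s, during which the arm holds its last target. There are 200 camera calls.

### The job

Get ready for measuring out spice: lift the small steel cup off its sloping rest, stand it mouth up and fully home in the round pocket of the wooden block, and let go of it. Then draw the copper measuring scoop out of its sloping sleeve and hold it up level, open side up, with its bowl centred over the cup and about 15 cm above the tray; finish still holding it there in the gripper, touching nothing else with it. Leave the mortar, spice carousel, cruet and brush where they stand.

Things in the scene. Friction and masses are not known exactly. Their poses are not given: they have to be found in the camera images.
- cup: Loose straight-sided round steel cup, 48 mm outside diameter, 40 mm high, wall 3 mm, about 60 to 130 g. Origin: centre of its underside; +z runs along its axis to the open mouth. At the start it lies in the rest leaning 45 degrees, its mouth facing up and towards the robot side.
- rest: Fixed steel cup rest, foot 80 x 64 mm. Origin: centre of the foot's underside. The cup's origin starts 35 mm above it, the cup leaning 45 degrees from rest +z towards rest -x. A downhill lip and two side cheeks stand 12 mm high (along the cup's axis, from its underside) round the cup; its upper 28 mm is free. Lift it out along its own axis.
- block: Fixed wooden block 95 x 95 mm, 16 mm high, lying on the tray (tray top 4 mm above z = 0), with one round pocket in the middle of its top. Origin: centre of its underside, z up.
- block_hole0 (a point): Centre of the pocket's mouth, level with the top of the block (20 mm above z = 0). The pocket is 54 mm in diameter (chamfered rim) and 10 mm deep: a cup standing home in it has its underside 10 mm below this point and its mouth 30 mm above.
- sleeve: Fixed black sleeve, foot 80 x 60 mm. Origin: centre of foot underside. Scoop's origin starts 32 mm above it, handle rising 45 degrees towards sleeve +x. A channel 44 mm wide with low end stop and a bridge over the bowl: the scoop cannot be lifted off, only drawn out along its handle; clear after 45 mm. The mouth lies 25 mm from the bowl's centre; the handle beyond is free all round.
- scoop: Loose copper scoop, 50 to 100 g: round flat-bottomed bowl, 40 mm outside, 22 mm high, straight flat handle 12 mm wide (along y), 6 mm thick (z 16 to 22 mm), ending 106 mm from the origin. Origin: centre of the bowl's underside; +z its open side, +x along the handle. Starts with +x rising 45 degrees, open side facing up and towards the robot side. It balances about 15 mm from the origin along x.
- mortar: Bystander: white ceramic mortar with a pestle, 104 mm wide, bowl 75 mm high (pestle to about 130 mm). Origin: centre of its underside.
- carousel: Bystander: black plastic spice carousel with six jars, 140 mm wide, 206 mm high. Origin: centre of its underside.
- cruet: Bystander: glass cruet with a flip stopper, 64 mm wide, 148 mm high. Origin: centre of its underside.
- brush: Bystander: silicone brush lying flat beyond the work, 205 mm long along its x, head at +x, 14 mm high. Origin: on its underside, 120 mm from the handle's end.
Things that resemble listed ones, but are neither listed nor needed, are in the scene too. Leave any green, red or turquoise look-alike of the cup alone.

How it is judged:
By the outcome, as a careful person would: the job done as asked, in the order asked, and still so for the second after the job is handed in, while the arm keeps its last pose, push and grip.
It also fails if it takes over 70 s, if anything falls off the work surface, if the arm or the gripper's body presses on something with over 40 N, if the wrist force passes 120 N, or if a joint passes its speed limit or range.

## Working session

There is one attempt and no reset: what is moved stays moved. The work goes in short steps, Python scripts to look and compute and a shell command to move; the robot and the scene stay as the last step left them, time stands still between calls to the robot, and variables do not carry over. Pictures are saved under pics/ and viewed, at most 10 in all, crops included, and the job is handed in when it is done.

```bash
ls; mkdir -p pics
python3 - <<'E'
from workcell import r
import cv2,numpy as np
for n in ["scene","side","wrist"]:
    d=r.get_image(n); cv2.imwrite(f"pics/{n}0.png",d["image"][:,:,::-1]); 
    print(n,{k:np.round(v,4).tolist() for k,v in d.items() if k!="image"})
o=r.observe();print(o)
E
```

```text
pics
scene {'fx': 426.0156, 'fy': 426.0156, 'cx': 283.4029, 'cy': 206.8741, 'k1': -0.0968, 'rvec': [2.3963, 1.1162, -0.2938], 'tvec': [-0.3092, -0.2832, 1.3495]}
side {'fx': 528.6622, 'fy': 528.6622, 'cx': 281.7243, 'cy': 210.4837, 'k1': 0.0036, 'rvec': [0.5316, -2.6963, 1.1751], 'tvec': [0.45, 0.1602, 1.2716]}
wrist {'fx': 377.6876, 'fy': 377.6876, 'cx': 279.2626, 'cy': 203.6342, 'k1': -0.0543, 'rvec': [-2.4113, 1.6421, 0.218], 'tvec': [-0.6993, -0.0291, 0.3915]}
{'time': 0.15, 'joints': array([-1.22930227e+00,  3.79281536e-01,  1.73462848e+00,  4.69318857e-05,
        1.02847130e+00, -3.32739504e-02]), 'qd': array([ 0.00208483, -0.00206998, -0.00307134,  0.00047357, -0.00129204,
       -0.00047863]), 'tau': array([ 4.45798423e-04, -7.64104199e+01, -4.34651327e+01,  6.50560996e-02,
        4.09878104e-02, -6.60809928e-05]), 'position': array([ 0.25616662, -0.65113963,  0.21345251]), 'orientation': array([-3.08583420e+00, -5.85061477e-01,  1.27751349e-04]), 'ft_force': array([-0.00280335, -0.15284427, -0.49325059]), 'torque': array([ 0.02517796, -0.0858379 ,  0.01452785]), 'grasp_force': 0.0, 'gripper_width': 0.09095697521987388}
```

View pics/scene0.png

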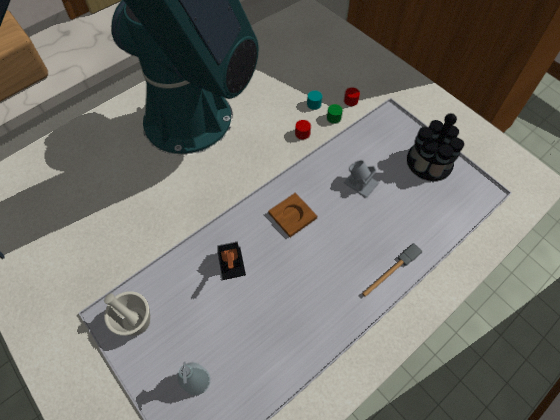

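View pics/side0.png

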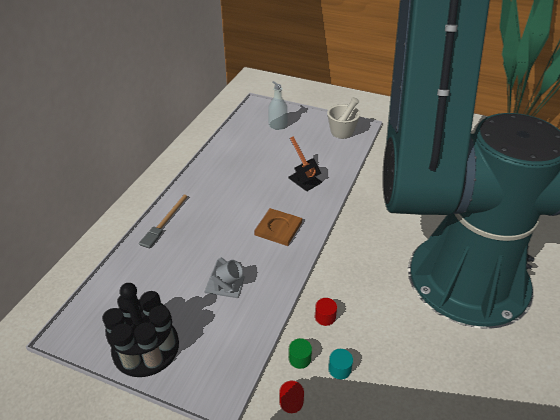

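The only steel cup sits in the grey rest (scene (362,172), side (230,268)). The look-alikes are red at scene (303,129) and (352,96), green at (335,113) and turquoise at (315,100). The scoop is in the black sleeve at scene (231,258), side (308,168), and the block is at scene (293,214). I'll enlarge the cup and scoop to confirm.

```bash
cat > h.py <<'E'
import cv2,numpy as np
from scipy.spatial.transform import Rotation as R
def cam(d):
    K=np.array([[d["fx"],0,d["cx"]],[0,d["fy"],d["cy"]],[0,0,1.]]);D=np.array([d["k1"],0,0,0.])
    return K,D,R.from_rotvec(d["rvec"]).as_matrix(),np.array(d["tvec"])
def ray(d,uv):
    K,D,M,t=cam(d)
    p=cv2.undistortPoints(np.array(uv,float).reshape(-1,1,2),K,D).reshape(-1,2)
    v=np.c_[p,np.ones(len(p))]@M; return -M.T@t, v/np.linalg.norm(v,axis=1)[:,None]
def onz(d,uv,z):
    o,v=ray(d,uv); return o+v*((z-o[2])/v[:,2])[:,None]
def proj(d,X):
    K,D,M,t=cam(d); return cv2.projectPoints(np.array(X,float).reshape(-1,1,3),np.array(d["rvec"],float),t,K,D)[0].reshape(-1,2)
def tri(views):  # [(d,uv),...]
    A=np.zeros((3,3));b=np.zeros(3)
    for d,uv in views:
        o,v=ray(d,[uv]);P=np.eye(3)-np.outer(v[0],v[0]);A+=P;b+=P@o
    return np.linalg.solve(A,b)
def save(n,im): cv2.imwrite(f"pics/{n}.png",np.ascontiguousarray(im[:,:,::-1]))
E
python3 - <<'E'
from h import *; from workcell import r
s=r.get_image("scene");e=r.get_image("side")
def crop(d,c,w=50,h=37): 
    im=d["image"][c[1]-h:c[1]+h,c[0]-w:c[0]+w]; return cv2.resize(im,(400,300),interpolation=cv2.INTER_CUBIC)
save("crop1",np.vstack([np.hstack([crop(s,(362,175)),crop(e,(228,275))]),np.hstack([crop(s,(230,260)),crop(e,(305,165))])]))
for n,d,box in [("scene",s,(260,185,325,245)),("side",e,(245,200,310,250))]:
    im=d["image"];h=cv2.cvtColor(im,cv2.COLOR_RGB2HSV);m=((h[:,:,1]>110)&(h[:,:,0]<25)).astype(np.uint8)*255
    x0,y0,x1,y1=box;q=np.zeros_like(m);q[y0:y1,x0:x1]=m[y0:y1,x0:x1]
    c=max(cv2.findContours(q,0,2)[0],key=cv2.contourArea).reshape(-1,2)
    p=onz(d,c,0.02)[:,:2]*1000
    print(n,len(c),cv2.minAreaRect(p.astype(np.float32)))
a=tri([(s,(362,175)),(e,(228,272))]);b=tri([(s,(231,258)),(e,(312,172))]);print(a,b,onz(s,[(362,180),(231,265)],.01))
E
```

```text
scene 50 ((490.2984924316406, 21.61465072631836), (97.73192596435547, 98.05667114257812), 88.26927947998047)
side 78 ((483.7954406738281, 31.180950164794922), (107.51933288574219, 99.31768035888672), 87.89566802978516)
[0.52706309 0.24144004 0.04470897] [ 0.48193682 -0.18936008  0.03126772] [[ 0.53035163  0.25303485  0.01      ]
 [ 0.49930631 -0.19219389  0.01      ]]
```

View pics/crop1.png

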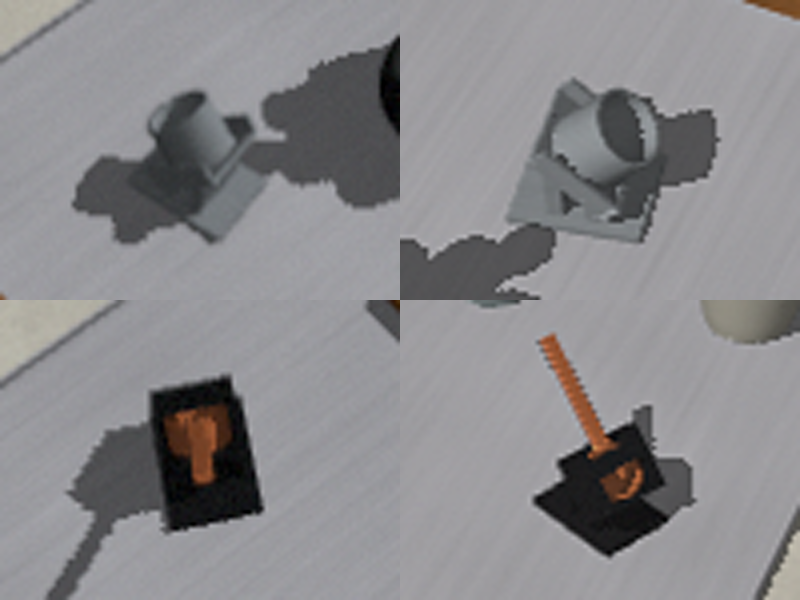

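Confirmed: the plain grey cup in the steel rest is the one meant. Now a plan helper, and the wrist camera's mount.

```bash
cat >> h.py <<'E'
def plan(r,p,M,n=None):
    """print rows to reach TCP p with rotation M (world) from the present pose"""
    o=r.observe();p0=o["position"];R0=R.from_rotvec(o["orientation"]);dp=np.array(p)-p0
    w=(R0.inv()*R.from_matrix(M)).as_rotvec()
    n=n or max(1,int(np.ceil(max(np.linalg.norm(w)/.08,np.linalg.norm(dp)/.058))))
    print("n",n,"dist",np.round(dp*1000,1),"turn deg",np.round(np.degrees(w),1))
    for i in range(n):
        S=R0*R.from_rotvec(w*i/n); print(np.round(np.r_[S.inv().apply(dp/n)/.06,w/n/.08],3).tolist())
def frame(z,y):
    z=np.array(z,float);z/=np.linalg.norm(z);y=np.array(y,float);y-=z*(y@z);y/=np.linalg.norm(y)
    return np.c_[np.cross(y,z),y,z]
E
python3 - <<'E'
from h import *; from workcell import r
d=r.get_image("wrist");K,D,M,t=cam(d);o=r.observe();T=R.from_rotvec(o["orientation"]).as_matrix()
print("cam in tool",T.T@(-M.T@t-o["position"]));print(T);print((M@T).round(3))
plan(r,[.43,.24,.33],frame([0,0,-1],[0,-1,0]))
E
```

```text
cam in tool [ 7.35113306e-02 -1.50671139e-04 -1.71451340e-01]
[[ 9.30593575e-01  3.66054081e-01 -8.91434392e-05]
 [ 3.66054089e-01 -9.30593515e-01  3.35605819e-04]
 [ 3.98935732e-05 -3.44943940e-04 -9.99999940e-01]]
[[ 0.     1.     0.   ]
 [-0.966  0.    -0.259]
 [-0.259 -0.     0.966]]
n 16 dist [173.8 891.3 116.3] turn deg [-0.   0.  21.5]
[0.508, -0.798, -0.121, -0.0, 0.0, 0.293]
[0.489, -0.809, -0.121, -0.0, 0.0, 0.293]
[0.47, -0.821, -0.121, -0.0, 0.0, 0.293]
[0.451, -0.832, -0.121, -0.0, 0.0, 0.293]
[0.431, -0.842, -0.121, -0.0, 0.0, 0.293]
[0.412, -0.852, -0.121, -0.0, 0.0, 0.293]
[0.392, -0.861, -0.121, -0.0, 0.0, 0.293]
[0.371, -0.87, -0.121, -0.0, 0.0, 0.293]
[0.351, -0.878, -0.121, -0.0, 0.0, 0.293]
[0.33, -0.886, -0.121, -0.0, 0.0, 0.293]
[0.309, -0.894, -0.121, -0.0, 0.0, 0.293]
[0.288, -0.901, -0.121, -0.0, 0.0, 0.293]
[0.267, -0.907, -0.121, -0.0, 0.0, 0.293]
[0.246, -0.913, -0.121, -0.0, 0.0, 0.293]
[0.224, -0.919, -0.121, -0.0, 0.0, 0.293]
[0.203, -0.924, -0.121, -0.0, 0.0, 0.293]
```

```bash
python3 -m creep '[[0.65,-0.65,-0.25,0,0,0.5,1],[0.65,-0.65,-0.25,0,0,0.5,1],[0.6,-0.7,-0.25,0,0,0.5,1],[0.6,-0.7,-0.25,0,0,0.5,1],[0.55,-0.75,-0.25,0,0,0.5,1]]' && python3 -m creep '[[0.5,-0.8,-0.2,0,0,0.5,1],[0.45,-0.8,-0.2,0,0,0.5,1],[0.4,-0.8,-0.2,0,0,0.5,1]]'
python3 - <<'E'
from h import *; from workcell import r
o=r.observe();print(o["position"],o["time"])
d=r.get_image("wrist");save("w1",d["image"]);np.save("w1.npy",d,allow_pickle=True)
plan(r,[.45,.24,.33],frame([0,0,-1],[0,-1,0]))
E
```

```text
time: 0.92
position: [0.3719, -0.3982, 0.2895]
orientation: [3.13, 0.272, 0.0]
ft_force: [0.6, 0.0, 0.5]
gripper_width: 0.0915
grasp_force: 0.0
time: 1.3
position: [0.4326, -0.2444, 0.3255]
orientation: [3.14, 0.084, 0.001]
ft_force: [0.3, -0.7, -1.3]
gripper_width: 0.0909
grasp_force: 0.0
[ 0.43264881 -0.24436607  0.32552582] 1.3
n 9 dist [ 15.7 480.7   3. ] turn deg [-0.  -0.1  3. ]
[0.076, -0.887, -0.005, -0.0, -0.003, 0.073]
[0.071, -0.888, -0.005, -0.0, -0.003, 0.073]
[0.065, -0.888, -0.005, -0.0, -0.003, 0.073]
[0.06, -0.889, -0.005, -0.0, -0.003, 0.073]
[0.055, -0.889, -0.005, -0.0, -0.003, 0.073]
[0.05, -0.889, -0.005, -0.0, -0.003, 0.073]
[0.045, -0.89, -0.005, -0.0, -0.003, 0.073]
[0.039, -0.89, -0.006, -0.0, -0.003, 0.073]
[0.034, -0.89, -0.006, -0.0, -0.003, 0.073]
```

View pics/w1.png

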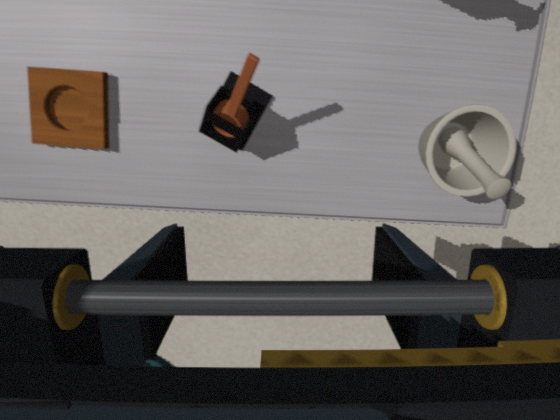

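The wrist view shows the block at (68,108), the sleeve at (236,112) with the scoop handle's tip at (252,57), and the mortar at (470,150). Next I measure the handle and block, then move on over the cup.

```bash
python3 -m creep '[[0.08,-0.95,0,0,0,0.1,1],[0.08,-0.95,0,0,0,0.1,1],[0.08,-0.95,0,0,0,0.1,1],[0.05,-0.95,0,0,0,0.1,1],[0.05,-0.95,0,0,0,0.1,1]]' && python3 -m creep '[[0.04,-0.85,0,0,0,0.1,1],[0.04,-0.85,0,0,0,0,1],[0.04,-0.85,0,0,0,0,1],[0,-0.4,0,0,0,0,1],[0,0,0,0,0,0,1]]' |head -2
python3 - <<'E'
from h import *; from workcell import r
w=np.load("w1.npy",allow_pickle=True).item();e=r.get_image("side");s=r.get_image("scene")
def orange(d,box,sat=120):
    h=cv2.cvtColor(d["image"],cv2.COLOR_RGB2HSV);m=((h[:,:,1]>sat)&((h[:,:,0]<20)|(h[:,:,0]>175))&(h[:,:,2]>50))
    q=np.zeros(m.shape,np.uint8);x0,y0,x1,y1=box;q[y0:y1,x0:x1]=m[y0:y1,x0:x1];return q
def line(d,box):
    ys,xs=np.nonzero(orange(d,box));P=np.c_[xs,ys].astype(float);c=P.mean(0);u=np.linalg.svd(P-c)[2][0];u*=np.sign(-u[1])
    a=(P-c)@u; print("  line px",c.round(1),u.round(3),"tip",(c+u*a.max()).round(1),len(P)); return c,u,c+u*a.max()
lw=line(w,(225,45,270,96));le=line(e,(285,130,312,160))
tip=tri([(w,lw[2]),(e,le[2])])
n=[]
for d,l in((w,lw),(e,le)):
    o,v=ray(d,[l[0]-15*l[1],l[0]+15*l[1]]);n.append(np.cross(v[0],v[1]))
h=np.cross(*n);h/=np.linalg.norm(h);h*=np.sign(h[2]);print("handle tip",tip,"dir",h,"yaw",np.degrees(np.arctan2(h[1],h[0])),"elev",np.degrees(np.arcsin(h[2])))
m=orange(w,(15,55,120,160),90);c=max(cv2.findContours(m,0,2)[0],key=cv2.contourArea).reshape(-1,2)
print("block wrist",cv2.minAreaRect((onz(w,c,.02)[:,:2]*1000).astype(np.float32)))
g=cv2.cvtColor(w["image"],cv2.COLOR_RGB2GRAY);q=np.zeros_like(g);q[60:160,190:280]=255
m=((g<45)|(orange(w,(190,60,280,160))>0)).astype(np.uint8)*255&q
c=max(cv2.findContours(m,0,2)[0],key=cv2.contourArea).reshape(-1,2)
for z in(.004,.01):print("sleeve foot",cv2.minAreaRect((onz(w,c,z)[:,:2]*1000).astype(np.float32)))
o=r.observe();print(o["position"],o["time"],o["joints"].round(2))
d=r.get_image("wrist");save("w2",d["image"]);np.save("w2.npy",d,allow_pickle=True);np.save("e0.npy",e,allow_pickle=True);np.save("s0.npy",s,allow_pickle=True)
E
```

```text
time: 1.98
position: [0.4413, 0.0413, 0.3252]
orientation: [-3.141, -0.023, -0.001]
ft_force: [1.1, -0.4, 0.6]
gripper_width: 0.0912
grasp_force: 0.0
time: 2.6
position: [0.447, 0.2176, 0.3248]
  line px [244.5  76.8] [ 0.408 -0.913] tip [254.1  55.4] 501
  line px [297.1 148.1] [-0.472 -0.881] tip [291.1 137. ] 88
handle tip [ 0.54692885 -0.21465854  0.12274675] dir [ 0.65924283 -0.35529054  0.66269716] yaw -28.321883329730635 elev 41.50589939323881
block wrist ((486.9552001953125, 24.75741958618164), (96.59750366210938, 94.70663452148438), 87.98282623291016)
sleeve foot ((503.57135009765625, -188.7254180908203), (64.58772277832031, 112.56140899658203), 63.214656829833984)
sleeve foot ((503.5998229980469, -189.35189819335938), (63.801780700683594, 111.19178009033203), 63.214630126953125)
[0.44708306 0.21607743 0.32478626] 2.7 [ 0.4  -0.08  2.05 -0.    1.17  1.97]
```

View pics/w2.png

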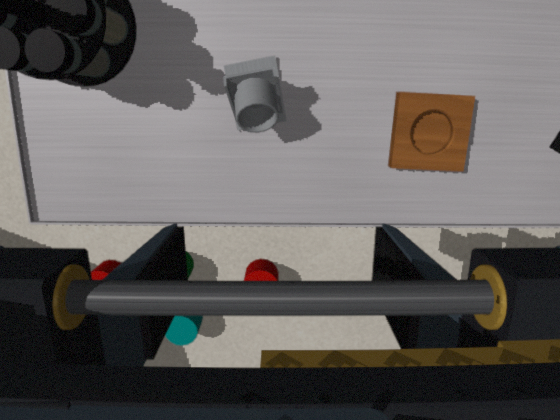

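The wrist view shows the steel cup's mouth at about (257,116) in the rest (yaw about +8°), and the block pocket at (432,131). One enlarged crop of the cup from both views.

Run:
```python
from h import *
w=np.load("w2.npy",allow_pickle=True).item();e=np.load("e0.npy",allow_pickle=True).item()
c=lambda d,x,y:cv2.resize(d["image"][y:y+100,x:x+66],(396,600),interpolation=cv2.INTER_CUBIC)
im=np.hstack([c(w,220,48),c(e,196,228)]).astype(float);save("crop2",np.clip(im*1.5,0,255).astype(np.uint8))
h=cv2.cvtColor(w["image"],cv2.COLOR_RGB2HSV);m=((h[:,:,1]>90)&(h[:,:,0]<20)).astype(np.uint8);m[:80]=0;m[180:]=0;m[:,:380]=0;m[:,485:]=0
k=max(cv2.findContours(m,0,2)[0],key=cv2.contourArea).reshape(-1,2)
print("block",cv2.minAreaRect((onz(w,k,.02)[:,:2]*1000).astype(np.float32)),"pocket",onz(w,[(432,131)],.02))
```

```text
block ((486.69671630859375, 26.351703643798828), (99.60958099365234, 94.6427230834961), 88.18089294433594) pocket [[0.48826521 0.02494793 0.02      ]]
```

View pics/crop2.png

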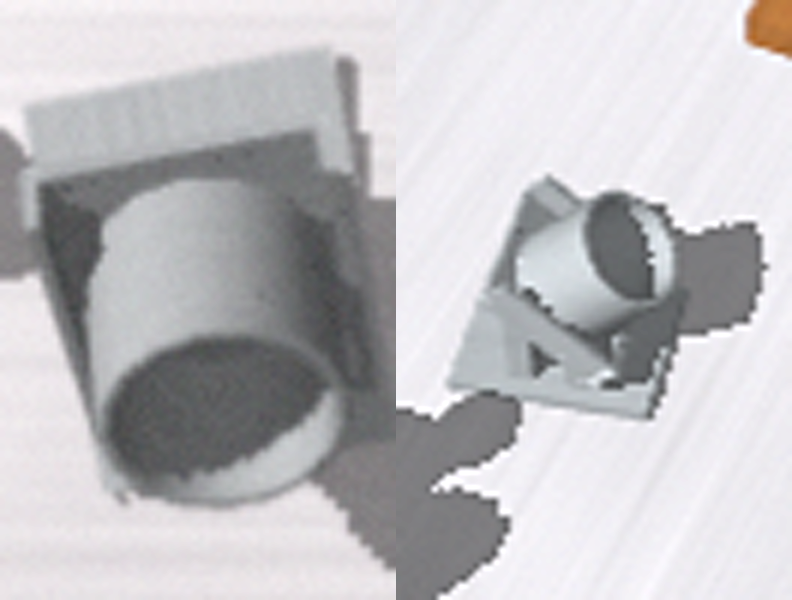

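Run:
```python
from h import *; from workcell import r
w=np.load("w2.npy",allow_pickle=True).item();e=np.load("e0.npy",allow_pickle=True).item()
W=lambda x,y:(220+x/6-.5,48+y/6-.5); E=lambda x,y:(196+(x-396)/6-.5,228+y/6-.5)
a=onz(w,[W(28,105),W(330,47)],.06);v=a[0]-a[1];print("edge yaw(y axis)",np.degrees(np.arctan2(-v[0],v[1])),np.linalg.norm(v))
a=onz(w,[W(42,182),W(316,130)],.05);v=a[0]-a[1];print("inner edge yaw",np.degrees(np.arctan2(-v[0],v[1])))
a=onz(e,[E(450,388),E(645,415)],.004);v=a[0]-a[1];print("foot x yaw",np.degrees(np.arctan2(v[1],v[0])),np.linalg.norm(v))
m=tri([(w,W(221,420)),(e,E(630,248))]);print("mouth",m,proj(w,m),W(221,420),proj(e,m),E(630,248))
for z in(.067,):print(onz(w,[W(221,420)],z))
for yaw in(8,10,12):
    y=np.radians(yaw);ax=np.array([-np.cos(y),-np.sin(y),1])/2**.5
    o=m-.04*ax;print(yaw,"cup origin",o,"mouth by z", )
```

```text
edge yaw(y axis) 10.587713233637082 0.05615350761476296
inner edge yaw 10.54276703055799
foot x yaw 12.617502013856688 0.07759658000234504
mouth [0.50373086 0.24199626 0.06754116] [[256.55501513 117.88658568]] (256.3333333333333, 117.5) [[234.28631209 268.85583779]] (234.5, 268.8333333333333)
[[0.50413016 0.24227173 0.067     ]]
8 cup origin [0.53173987 0.24593267 0.03925689] mouth by z
10 cup origin [0.53158543 0.24690777 0.03925689] mouth by z
12 cup origin [0.53139705 0.24787689 0.03925689] mouth by z
```

Cup origin is (0.5315, 0.247, 0.039), which agrees with the known 35 mm height, and the rest's yaw is about 11°.

```bash
cat > cup.py <<'E'
from h import *
y=np.radians(11);AX=np.array([-np.cos(y),-np.sin(y),1])/2**.5;O=np.array([.5315,.2473,.0392]);M=frame(-AX,[np.sin(y),-np.cos(y),0])
E
python3 - <<'E'
from cup import *; from workcell import r
plan(r,O+AX*.125,M)
E
```

```text
n 11 dist [  -2.4   14.7 -197.3] turn deg [  4.2  44.9 -10.1]
[-0.004, -0.022, 0.299, 0.083, 0.89, -0.2]
[-0.024, -0.021, 0.298, 0.083, 0.89, -0.2]
[-0.045, -0.019, 0.296, 0.083, 0.89, -0.2]
[-0.066, -0.018, 0.292, 0.083, 0.89, -0.2]
[-0.086, -0.017, 0.287, 0.083, 0.89, -0.2]
[-0.106, -0.017, 0.28, 0.083, 0.89, -0.2]
[-0.125, -0.017, 0.272, 0.083, 0.89, -0.2]
[-0.144, -0.017, 0.262, 0.083, 0.89, -0.2]
[-0.162, -0.018, 0.251, 0.083, 0.89, -0.2]
[-0.179, -0.019, 0.239, 0.083, 0.89, -0.2]
[-0.196, -0.021, 0.226, 0.083, 0.89, -0.2]
```

```bash
python3 -m creep '[[0,-0.02,0.3,0.083,0.89,-0.2,1],[-0.02,-0.02,0.3,0.083,0.89,-0.2,1],[-0.05,-0.02,0.3,0.083,0.89,-0.2,1],[-0.07,-0.02,0.29,0.083,0.89,-0.2,1],[-0.09,-0.02,0.29,0.083,0.89,-0.2,1]]' >/dev/null && python3 -m creep '[[-0.11,-0.02,0.28,0.083,0.89,-0.2,1],[-0.13,-0.02,0.27,0.083,0.89,-0.2,1],[-0.14,-0.02,0.26,0.083,0.89,-0.2,1],[-0.16,-0.02,0.25,0.083,0.89,-0.2,1],[-0.18,-0.02,0.24,0.083,0.89,-0.2,1]]' >/dev/null && python3 -m creep '[[-0.2,-0.02,0.23,0.083,0.89,-0.2,1],[0,0,0,0,0,0,1]]'
python3 - <<'E'
from cup import *; from workcell import r
print(r.observe()["joints"].round(2))
plan(r,O+AX*.125,M,1);plan(r,O+AX*.016,M,2)
E
```

```text
time: 4.25
position: [0.4151, 0.2598, 0.1857]
orientation: [-2.883, -0.156, -0.965]
ft_force: [-0.1, 0.1, 0.1]
gripper_width: 0.0912
grasp_force: 0.0
[ 0.66 -0.08  2.47 -1.06  0.31  3.08]
n 1 dist [ 29.6 -29.4 -58.1] turn deg [-0.2  7.6 -5. ]
[-0.225, 0.606, 1.001, -0.044, 1.667, -1.09]
n 2 dist [ 105.3  -14.7 -135.2] turn deg [-0.2  7.6 -5. ]
[0.008, 0.301, 1.401, -0.022, 0.834, -0.545]
[-0.098, 0.297, 1.399, -0.022, 0.834, -0.545]
```

45° of tilt isn't reachable: q5 stops at 0.31 rad, with forearm and tool nearly in line. The pads close across the cup horizontally, so I can grip with the tool only 25° from vertical.

```bash
cat >> cup.py <<'E'
t=np.radians(25);M=frame([np.sin(t)*np.cos(y),np.sin(t)*np.sin(y),-np.cos(t)],[np.sin(y),-np.cos(y),0])
E
python3 - <<'E'
from cup import *; from workcell import r
plan(r,O+AX*.110,M)
E
```

```text
n 3 dist [ 40.  -27.4 -68.7] turn deg [ -1.1 -12.3  -4.9]
[-0.064, 0.202, 0.416, -0.078, -0.898, -0.356]
[-0.04, 0.198, 0.421, -0.078, -0.898, -0.356]
[-0.015, 0.194, 0.425, -0.078, -0.898, -0.356]
```

```bash
python3 -m creep '[[0,0,0,-0.08,-0.9,-0.36,1],[0,0,0,-0.08,-0.9,-0.36,1],[0,0,0,-0.08,-0.9,-0.36,1],[0,0.3,0.64,0,0,0,1],[0,0.3,0.64,0,0,0,1]]'
python3 - <<'E'
from cup import *; from workcell import r
print(r.observe()["joints"].round(2))
plan(r,O+AX*.110,M,1);plan(r,O+AX*.0195,M,2)
E
```

```text
time: 4.88
position: [0.4544, 0.2327, 0.1262]
orientation: [-3.03, -0.278, -0.669]
ft_force: [4.4, 7.8, 1.8]
gripper_width: 0.091
grasp_force: 0.0
[ 0.5   0.1   2.36 -0.5   0.31  2.34]
n 1 dist [ 0.8 -0.2 -9.2] turn deg [ 1.   0.2 -0.3]
[-0.053, 0.004, 0.144, 0.21, 0.041, -0.07]
n 2 dist [ 63.6  12.  -73.2] turn deg [ 1.   0.2 -0.3]
[0.234, -0.011, 0.78, 0.105, 0.02, -0.035]
[0.232, -0.004, 0.78, 0.105, 0.02, -0.035]
```

```bash
python3 -m creep '[[0.12,0,0.4,0.1,0,0,1],[0.12,0,0.4,0.1,0,0,1],[0,0,0,0,0,0,1]]'
python3 - <<'E'
from cup import *; from workcell import r
print(r.observe()["joints"].round(2))
plan(r,O+AX*.0195,M,2)
E
```

```text
time: 5.25
position: [0.4867, 0.2459, 0.1083]
orientation: [-3.047, -0.277, -0.633]
ft_force: [-0.8, -0.1, 0.2]
gripper_width: 0.0911
grasp_force: 0.0
[ 0.49  0.2   2.28 -0.48  0.31  2.32]
n 2 dist [ 31.3  -1.2 -55.3] turn deg [ 1.3  1.6 -0.3]
[0.05, 0.048, 0.525, 0.144, 0.179, -0.034]
[0.043, 0.054, 0.525, 0.144, 0.179, -0.034]
```

```bash
sed -i 's/radians(25)/radians(20)/' cup.py; python3 -m creep '[[0,0.08,0,0.2,-0.6,0,1],[0,0,0,0,0,0,1]]'
python3 - <<'E'
from cup import *; from workcell import r
print(r.observe()["joints"].round(2))
plan(r,O+AX*.0205,M,3)
E
```

```text
time: 5.5
position: [0.4867, 0.2411, 0.1093]
orientation: [-3.049, -0.283, -0.557]
ft_force: [-0.3, 0.2, 0.1]
gripper_width: 0.0911
grasp_force: 0.0
[ 0.47  0.2   2.27 -0.31  0.34  2.13]
n 3 dist [ 30.6   3.4 -55.6] turn deg [ 0.4 -0.7 -0.3]
[0.051, 0.011, 0.349, 0.026, -0.05, -0.025]
[0.052, 0.012, 0.349, 0.026, -0.05, -0.025]
[0.053, 0.013, 0.349, 0.026, -0.05, -0.025]
```

```bash
python3 -m creep '[[0.05,0.01,0.35,0.03,-0.05,0,1],[0.05,0.01,0.35,0.03,-0.05,0,1],[0,0,0,0,0,0,1]]'
python3 - <<'E'
from cup import *; from workcell import r
print(r.observe()["joints"].round(2))
plan(r,O+AX*.0205,M,1)
d=r.get_image("wrist");e=r.get_image("side");s=r.get_image("scene")
im=np.vstack([np.hstack([cv2.resize(e["image"][200:330,150:330],(400,300)),cv2.resize(s["image"][110:230,290:450],(400,300))]),np.hstack([cv2.resize(d["image"],(400,300)),np.zeros((300,400,3),np.uint8)])]);save("g1",im)
E
```

```text
time: 5.88
position: [0.5072, 0.2458, 0.0769]
orientation: [-3.057, -0.285, -0.529]
ft_force: [-0.7, 0.8, 0.9]
gripper_width: 0.0914
grasp_force: 0.0
[ 0.45  0.29  2.23 -0.32  0.31  2.13]
n 1 dist [ 10.   -1.3 -23.2] turn deg [ 0.4  0.4 -0.3]
[0.021, 0.05, 0.419, 0.09, 0.084, -0.059]
```

View pics/g1.png

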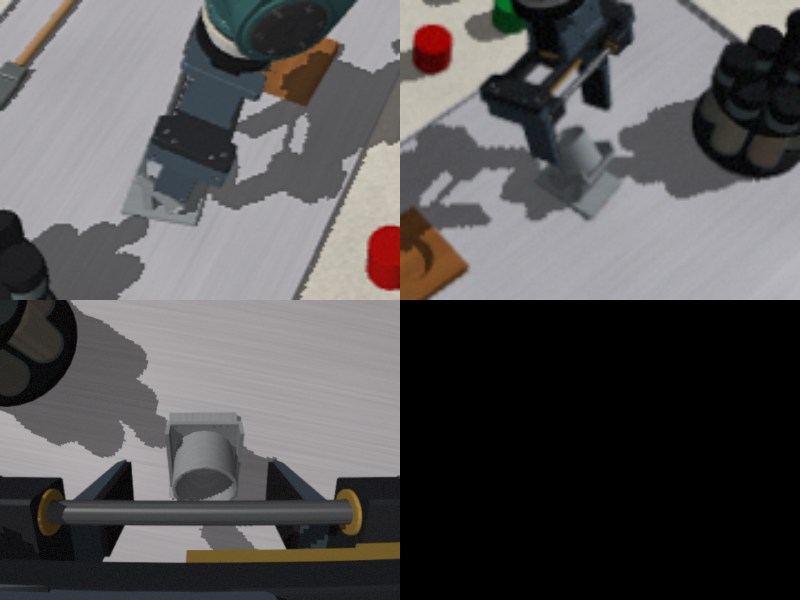

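The cup stands midway between the fingers and square to them (wrist tile (203,478)), so I go down and grip.

```bash
python3 -m creep '[[0.01,0.03,0.21,0.05,-0.3,0,1],[0.03,0.03,0.21,0.04,0,0,1],[0,0,0,0,0,0,1]]'
python3 - <<'E'
from cup import *; from workcell import r
print(r.observe()["joints"].round(2))
plan(r,O+AX*.0205,M,1)
E
```

```text
time: 6.4
position: [0.5193, 0.2455, 0.0579]
orientation: [-3.063, -0.287, -0.482]
ft_force: [-0.7, -0.5, 0.3]
gripper_width: 0.0911
grasp_force: 0.0
[ 0.44  0.35  2.19 -0.26  0.31  2.06]
n 1 dist [-2.  -0.9 -4.2] turn deg [ 0.2  2.1 -0.2]
[-0.056, 0.009, 0.055, 0.033, 0.465, -0.054]
```

```bash
python3 -m creep '[[-0.04,0.01,0.06,0,-0.1,0,1],[0,0,0,0,0,0,0.4],[0,0,0,0,0,0,0.4],[0,0,0,0,0,0,0.4],[0,0,0,0,0,0,0.4]]' ; python3 -m creep '[[0,0,0,0,0,0,0.4],[0,0,0,0,0,0,0.4]]'
python3 - <<'E'
from cup import *; from workcell import r
plan(r,O+AX*.0205,M,1)
E
```

```text
time: 7.02
position: [0.5181, 0.2448, 0.0539]
orientation: [-3.065, -0.288, -0.469]
ft_force: [-0.1, -0.6, 0.6]
gripper_width: 0.0542
grasp_force: 0.0
time: 7.28
position: [0.5181, 0.2447, 0.0539]
orientation: [-3.065, -0.288, -0.469]
ft_force: [-1.1, -0.1, 1.8]
gripper_width: 0.048
grasp_force: 30.2
n 1 dist [-0.8 -0.2 -0.2] turn deg [ 0.1  2.6 -0.2]
[-0.014, 0.001, -0.001, 0.029, 0.568, -0.051]
```

Cup gripped (48.0 mm, 30 N). Lift along its axis.

Run:
```python
from cup import *; from workcell import r
o=r.observe();T=R.from_rotvec(o["orientation"]).as_matrix()
np.savez("grasp.npz",c=T.T@(O-o["position"]),a=T.T@AX)
print(T.T@(O-o["position"]),T.T@AX)
plan(r,o["position"]+AX*.07,T,3)
```

```text
[ 8.65469596e-03 -2.56391146e-05  1.80856474e-02] [-0.46331233  0.00392365 -0.88618637]
n 3 dist [-48.6  -9.4  49.5] turn deg [ 0.  0. -0.]
[-0.18, 0.002, -0.345, 0.0, 0.0, -0.0]
[-0.18, 0.002, -0.345, 0.0, 0.0, -0.0]
[-0.18, 0.002, -0.345, 0.0, 0.0, -0.0]
```

```bash
python3 -m creep '[[-0.09,0,-0.17,0,0,0,0.4],[-0.09,0,-0.17,0,0,0,0.4],[0,0,0,0,0,0,0.4]]'
python3 - <<'E'
from cup import *; from workcell import r
o=r.observe();print(o["joints"].round(2)); T=R.from_rotvec(o["orientation"]).as_matrix();g=np.load("grasp.npz")
c=o["position"]+T@g["c"];print("cup now",(c-O)*1000,T@g["a"])
E
```

```text
time: 7.65
position: [0.5015, 0.2417, 0.0709]
orientation: [-3.065, -0.288, -0.47]
ft_force: [1.1, -0.2, -1.3]
gripper_width: 0.0479
grasp_force: 30.0
[ 0.44  0.3   2.22 -0.24  0.33  2.04]
cup now [-16.55659102  -3.03420556  17.03007698] [-0.69459151 -0.13534072  0.70655893]
```

```bash
python3 -m creep '[[-0.1,0,-0.28,0,-0.3,0,0.4],[0,0,-0.5,0,-0.9,0,0.4],[0,0,-0.5,0,-0.9,0,0.4],[0,0,-0.3,0,-1,0,0.4]]'
cat >> cup.py <<'E'
def place(r,c):
    g=np.load("grasp.npz");T=R.from_rotvec(r.observe()["orientation"]).as_matrix();a=T@g["a"]
    v=np.cross(a,[0,0,1]);s=np.linalg.norm(v);Mp=R.from_rotvec(v/max(s,1e-9)*np.arctan2(s,a[2])).as_matrix()@T
    return np.array(c)-Mp@g["c"],Mp
E
python3 - <<'E'
from cup import *; from workcell import r
print(r.observe()["joints"].round(2));plan(r,*place(r,[.4868,.0255,.085]))
E
```

```text
time: 8.15
position: [0.4747, 0.2368, 0.162]
orientation: [-3.122, -0.294, -0.085]
ft_force: [-0.6, 0.0, -1.7]
gripper_width: 0.0478
grasp_force: 30.0
[ 0.43  0.17  2.13 -0.02  0.79  1.82]
n 7 dist [  12.8 -211.2  -56.9] turn deg [ -0.2 -30.7  -0. ]
[-0.071, 0.5, 0.132, -0.007, -0.958, -0.001]
[-0.061, 0.499, 0.137, -0.007, -0.958, -0.001]
[-0.05, 0.499, 0.142, -0.007, -0.958, -0.001]
[-0.039, 0.499, 0.146, -0.007, -0.958, -0.001]
[-0.028, 0.499, 0.148, -0.007, -0.958, -0.001]
[-0.017, 0.499, 0.15, -0.007, -0.958, -0.001]
[-0.005, 0.499, 0.152, -0.007, -0.958, -0.001]
```

```bash
python3 -m creep '[[-0.07,0.5,0.13,-0.007,-0.96,0,0.4],[-0.06,0.5,0.14,-0.007,-0.96,0,0.4],[-0.05,0.5,0.14,-0.007,-0.96,0,0.4],[-0.04,0.5,0.15,-0.007,-0.96,0,0.4],[-0.03,0.5,0.15,-0.007,-0.96,0,0.4]]' >/dev/null; python3 -m creep '[[-0.02,0.5,0.15,-0.007,-0.96,0,0.4],[0,0.5,0.15,-0.007,-0.96,0,0.4],[0,0,0,0,0,0,0.4]]'
python3 - <<'E'
from cup import *; from workcell import r
print(r.observe()["joints"].round(2));plan(r,*place(r,[.4868,.0255,.085]))
d={n:r.get_image(n) for n in("wrist","side","scene")}
np.save("hov.npy",d,allow_pickle=True)
h=np.load("grasp.npz");o=r.observe();T=R.from_rotvec(o["orientation"]).as_matrix();c=o["position"]+T@h["c"]
im=np.vstack([np.hstack([cv2.resize(d["side"]["image"][170:270,210:345],(400,300)),cv2.resize(d["scene"]["image"][155:260,220:360],(400,300))]),np.hstack([cv2.resize(d["wrist"]["image"][:300],(400,300)),cv2.resize(d["wrist"]["image"][200:320,190:350],(400,300))])]);save("hov",im)
E
```

```text
time: 9.15
position: [0.4877, 0.0239, 0.1024]
orientation: [2.991, 0.278, -0.737]
ft_force: [-1.1, 0.1, -0.3]
gripper_width: 0.0476
grasp_force: 30.0
[ 0.04  0.44  1.96 -0.08  1.22  1.47]
n 1 dist [-0.2  1.7  2.7] turn deg [ 0.   0.1 -0. ]
[-0.02, -0.029, -0.04, 0.008, 0.025, -0.004]
```

View pics/hov.png

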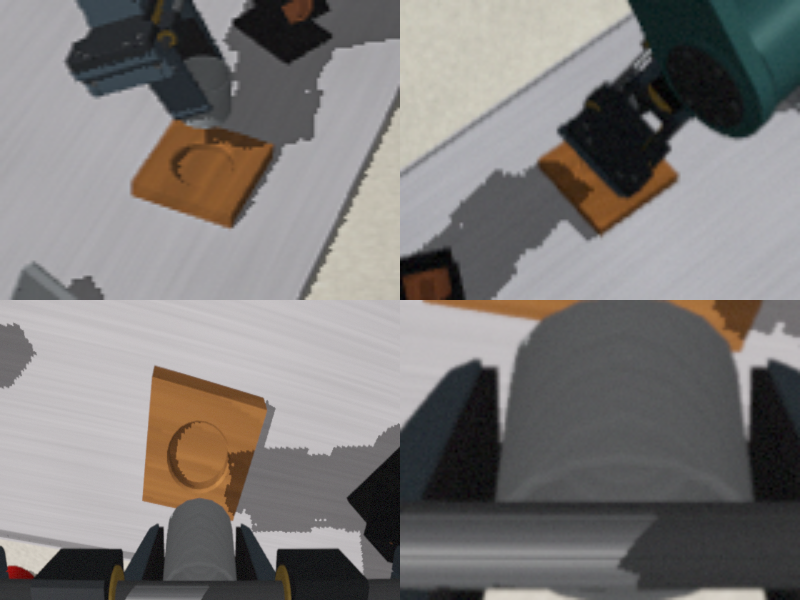

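The cup is upright above the block. The pocket rim is visible in the wrist picture at about (278,155), and the cup's lower edge tops out at about (281,199). I'll refine both.

Run:
```python
from cup import *; from workcell import r
d=np.load("hov.npy",allow_pickle=True).item();w=d["wrist"];o=r.observe();T=R.from_rotvec(o["orientation"]).as_matrix();g=np.load("grasp.npz")
c=o["position"]+T@g["c"];print("cup est",c,T@g["a"])
th=np.linspace(0,2*np.pi,73);circ=lambda c,rad:np.c_[c[0]+rad*np.cos(th),c[1]+rad*np.sin(th),np.full(73,c[2])]
p=proj(w,circ(c,.024));print("pred cup bottom: top y",p[:,1].min(),"at",p[p[:,1].argmin(),0],"x",p[:,0].min(),p[:,0].max())
im=w["image"];h=cv2.cvtColor(im,cv2.COLOR_RGB2HSV)
m=((h[:,:,1]<60)).astype(np.uint8)  # cup grey vs orange block
for x in(270,281,290):
    col=m[150:230,x];k=np.nonzero(col)[0];print("grey starts col",x,150+k[0] if len(k) else None, k[:3])
g2=cv2.cvtColor(im,cv2.COLOR_RGB2GRAY).astype(float)
row=g2[240];print("row240 jumps",[(int(i),round(row[i+1]-row[i-1])) for i in range(215,350) if abs(row[i+1]-row[i-1])>25])
p=proj(w,np.r_[circ(c,.024),circ(c+[0,0,.04],.024)]);
# predicted silhouette at row 240
hl=cv2.convexHull(p.astype(np.float32)).reshape(-1,2);q=np.zeros(im.shape[:2],np.uint8);cv2.fillConvexPoly(q,np.round(hl).astype(int),1);k=np.nonzero(q[240])[0];print("pred row240",k.min(),k.max())
# block top corners
B=((h[:,:,1]>90)&(h[:,:,0]<25)).astype(np.uint8);B[:50]=0;B[225:]=0
cc=max(cv2.findContours(B,0,2)[0],key=cv2.contourArea)
print("approx",cv2.approxPolyDP(cc,5,True).reshape(-1,2).tolist())
print("pocket ctr",onz(w,[(278,155)],.02), "rim L/R/T/B",onz(w,[(233.8,155),(322,155),(278,121),(278,189)],.02))
pr=proj(w,circ([.4868,.0255,.02],.027));print("pred rim box",pr.min(0),pr.max(0))
save("pk",cv2.resize(im[60:240,180:380],(800,600) if 0 else (660,594),interpolation=cv2.INTER_CUBIC))
```

```text
cup est [0.48686026 0.02542025 0.08342311] [-8.55576014e-04  5.79555823e-04  9.99999466e-01]
pred cup bottom: top y 195.43277704766143 at 276.7042830299298 x 230.68402848048234 322.0000651589363
grey starts col 270 200 [50 51 52]
grey starts col 281 199 [49 50 51]
grey starts col 290 200 [50 51 52]
row240 jumps [(228, 103), (229, 148), (230, 73), (232, -90), (233, -98), (325, 60), (326, 97), (327, 50), (329, -119), (330, -147), (331, -47)]
pred row240 229 324
approx [[217, 66], [200, 200], [247, 207], [290, 198], [324, 220], [373, 111], [368, 98]]
pocket ctr [[0.48973641 0.02495489 0.02      ]] rim L/R/T/B [[ 0.48456244  0.05303169  0.02      ]
 [ 0.49494871 -0.00301636  0.02      ]
 [ 0.51427987  0.02952855  0.02      ]
 [ 0.46134507  0.01966499  0.02      ]]
pred rim box [234.75910321 122.09890663] [317.89854609 189.98790363]
```

View pics/pk.png

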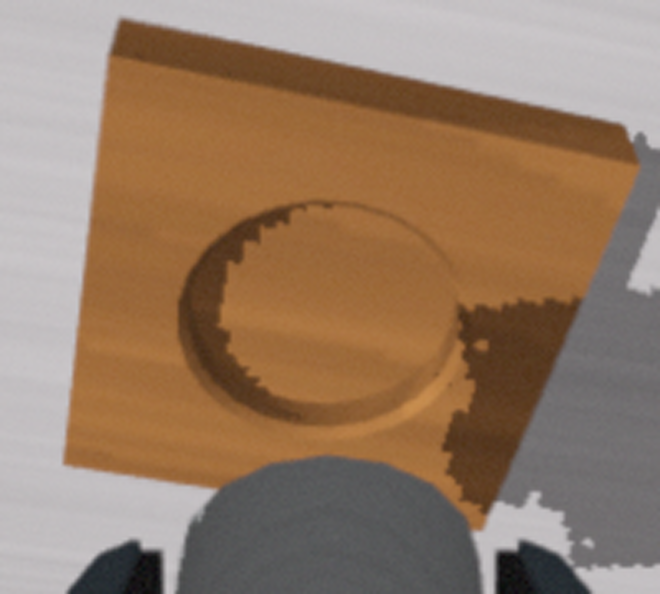

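Run:
```python
from cup import *; from workcell import r
d=np.load("hov.npy",allow_pickle=True).item();w=d["wrist"];o=r.observe();T=R.from_rotvec(o["orientation"]).as_matrix();g=np.load("grasp.npz")
K,D,M,t=cam(w);print("cam in tool",T.T@(-M.T@t-o["position"]),w["cx"]);print((M@T).round(3))
print(proj(w,o["position"]),proj(w,o["position"]+T@g["c"]),o["position"])
e=d["side"];S=lambda x,y:(210+x*.3375-.5,170+y/3-.5);print("side pocket",onz(e,[S(204,166)],.02))
C=[(105,55),(638,160),(482,530),(65,463)];P=onz(w,[(180+x/3.3-.5,60+y/3.3-.5) for x,y in C],.02);print(P,P.mean(0))
x=[180+k/3.3-.5 for k in(178,462)];print("pocket",onz(w,[(np.mean(x),60+318.5/3.3-.5)],.02))
for n,f in(("w1.npy",1),("w2.npy",1)):
    pass
```

```text
cam in tool [ 0.07397649  0.00178858 -0.17037713] 279.2626369113314
[[-0.002  1.     0.001]
 [-0.965 -0.001 -0.262]
 [-0.262 -0.001  0.965]]
[[276.17690698 258.52997681]] [[276.37132972 229.54549895]] [0.48753029 0.02561672 0.10346076]
side pocket [[0.48451012 0.02749639 0.02      ]]
[[ 0.53542666  0.07100715  0.02      ]
 [ 0.53326254 -0.02376761  0.02      ]
 [ 0.43756306 -0.02123308  0.02      ]
 [ 0.441123    0.07331654  0.02      ]] [0.48684381 0.02483075 0.02      ]
pocket [[0.48876855 0.0257821  0.02      ]]
```

Run:
```python
from cup import *; from workcell import r
e=r.get_image("wrist");w=r.get_image("wrist");o=r.observe();T=R.from_rotvec(o["orientation"]).as_matrix();g=np.load("grasp.npz")
K,D,M,t=cam(w);print("cam in tool",T.T@(-M.T@t-o["position"]),o["position"])
c=o["position"]+T@g["c"];a=T@g["a"];print("cup",c,a)
th=np.linspace(0,2*np.pi,73);B=R.align_vectors([a],[[0,0,1]])[0].as_matrix()
def bot(dx,dz): 
    q=np.c_[.024*np.cos(th),.024*np.sin(th),0*th]@B.T+c+T@np.array([dx,0,0])+a*dz;p=proj(w,q);return p[:,1].min().round(1),p[p[:,1].argmin(),0].round(1)
for dx in(-.003,0,.003):print(dx,bot(dx,0),bot(dx,.002))
im=w["image"];s=cv2.cvtColor(im,cv2.COLOR_RGB2HSV)[:,:,1]
for x in(270,280,290):print(x,150+np.nonzero(s[150:230,x]<60)[0][0])
row=cv2.cvtColor(im,cv2.COLOR_RGB2GRAY)[240].astype(float);print([(i,int(row[i+1]-row[i-1])) for i in range(215,350) if abs(row[i+1]-row[i-1])>40])
B2=((s>90)).astype(np.uint8)
```

```text
cam in tool [ 7.31277473e-02 -9.21595084e-05 -1.71527263e-01] [0.48751319 0.02580815 0.10369929]
cup [0.48684613 0.02561086 0.08366154] [-9.97928455e-04  5.97363808e-04  9.99999324e-01]
-0.003 (np.float64(200.2), np.float64(280.2)) (np.float64(202.9), np.float64(280.2))
0 (np.float64(194.2), np.float64(280.2)) (np.float64(196.9), np.float64(280.2))
0.003 (np.float64(188.2), np.float64(280.2)) (np.float64(190.9), np.float64(280.2))
270 200
280 199
290 200
[(228, 97), (229, 147), (230, 74), (232, -91), (233, -98), (325, 62), (326, 102), (327, 51), (329, -119), (330, -146), (331, -52)]
```

Run:
```python
from cup import *; from workcell import r
g=np.load("grasp.npz");c=g["c"].copy();c[0]-=.002;np.savez("grasp.npz",c=c,a=g["a"])
plan(r,*place(r,[.4873,.0254,.023]),3);plan(r,*place(r,[.4873,.0254,.010]),1)
```

```text
n 3 dist [  2.2   0.1 -61.6] turn deg [ 0. -0. -0.]
[0.169, 0.0, 0.298, 0.003, -0.004, -0.002]
[0.169, 0.0, 0.298, 0.003, -0.004, -0.002]
[0.169, 0.0, 0.298, 0.003, -0.004, -0.002]
n 1 dist [  2.2   0.1 -74.6] turn deg [ 0. -0. -0.]
[0.607, -0.001, 1.085, 0.009, -0.011, -0.005]
```

```bash
python3 -m creep '[[0.17,0,0.3,0,0,0,0.4],[0.17,0,0.3,0,0,0,0.4],[0.17,0,0.3,0,0,0,0.4],[0,0,0,0,0,0,0.4],[0,0,0,0,0,0,0.4]]'
python3 - <<'E'
from cup import *; from workcell import r
d=r.get_image("side");s=r.get_image("scene");w=r.get_image("wrist")
im=np.vstack([np.hstack([cv2.resize(d["image"][180:270,220:340],(400,300)),cv2.resize(s["image"][155:260,220:360],(400,300))]),np.hstack([cv2.resize(w["image"][60:285,130:430],(400,300)),np.zeros((300,400,3),np.uint8)])]);save("pl",im)
plan(r,*place(r,[.4873,.0254,.010]),2)
E
```

```text
time: 10.02
position: [0.4898, 0.0253, 0.0413]
orientation: [2.991, 0.28, -0.735]
ft_force: [0.2, 0.3, -0.2]
gripper_width: 0.048
grasp_force: 30.0
n 2 dist [ -0.4   0.6 -12.7] turn deg [ 0. -0. -0.]
[0.047, -0.006, 0.095, 0.005, -0.005, -0.003]
[0.047, -0.006, 0.095, 0.005, -0.005, -0.003]
```

View pics/pl.png

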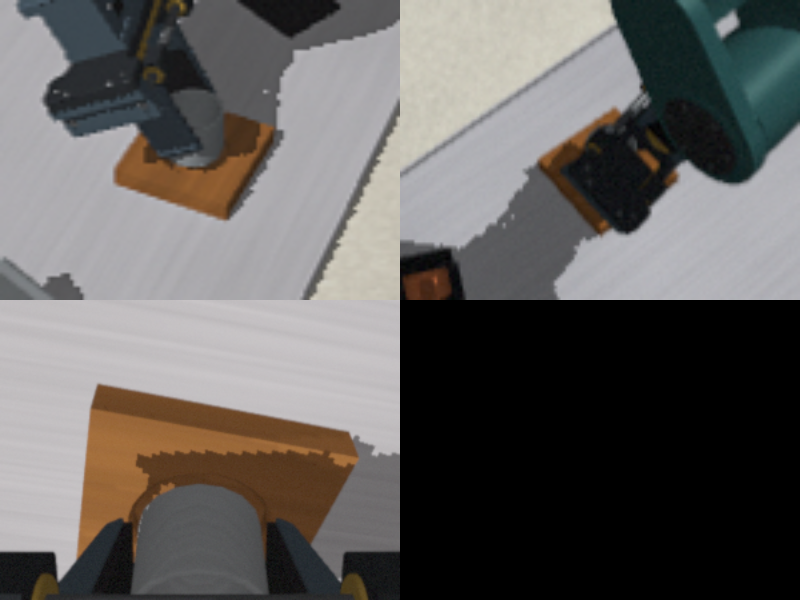

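The cup is concentric with the pocket rim (wrist tile (200,485)) just above it, so I lower it watching the force. My picture views are used up, so I check by numbers from here.

```bash
python3 -m creep '[[0.03,-0.005,0.06,0,0,0,0.4],[0.03,-0.005,0.06,0,0,0,0.4],[0,0,0,0,0,0,0.4]]'
python3 - <<'E'
from cup import *; from workcell import r
plan(r,*place(r,[.4873,.0254,.010]),1)
E
```

```text
time: 10.55
position: [0.4892, 0.0258, 0.0329]
orientation: [2.99, 0.281, -0.735]
ft_force: [-0.2, -1.1, -0.6]
gripper_width: 0.0478
grasp_force: 30.0
n 1 dist [ 0.5  0.1 -3.8] turn deg [ 0.  0. -0.]
[0.038, -0.001, 0.053, 0.007, 0.009, -0.004]
```

```bash
python3 -m creep '[[0.02,0,0.03,0,0,0,0.4],[0.015,0,0.027,0,0,0,0.4],[0,0,0,0,0,0,0.4]]'; python3 -m creep '[[0.008,0,0.015,0,0,0,0.4],[0,0,0,0,0,0,0.4]]';python3 -m creep '[[0.008,0,0.015,0,0,0,0.4],[0,0,0,0,0,0,0.4]]'
```

```text
time: 10.92
position: [0.49, 0.0258, 0.0297]
orientation: [2.99, 0.28, -0.735]
ft_force: [-0.9, 0.5, 7.7]
gripper_width: 0.0477
grasp_force: 30.0
time: 11.18
position: [0.49, 0.0258, 0.0295]
orientation: [2.99, 0.28, -0.736]
ft_force: [-2.5, -0.4, 21.6]
gripper_width: 0.048
grasp_force: 30.0
time: 11.42
position: [0.49, 0.0257, 0.0293]
orientation: [2.99, 0.28, -0.737]
ft_force: [-4.6, -0.6, 35.3]
gripper_width: 0.0476
grasp_force: 30.0
```

```bash
python3 -m creep '[[-0.008,0,-0.02,0,0,0,0.4],[0,0,0,0,0,0,0.4],[0,0,0,0,0,0,1],[0,0,0,0,0,0,1],[0,0,0,0,0,0,1]]';python3 -m creep '[[0,0,0,0,0,0,1],[0,0,-0.5,0,0,0,1],[0,0,-0.9,0,0,0,1],[0,0,-1,0,0,0,1],[0,0,0,0,0,0,1]]'
python3 - <<'E'
from cup import *; from workcell import r
r.get_image("wrist");w=r.get_image("wrist");e=r.get_image("side")
# numeric check: cup mouth ellipse (dark interior/grey, low saturation) inside block in both views
for n,d in(("wrist",w),("side",e)):
    s=cv2.cvtColor(d["image"],cv2.COLOR_RGB2HSV)[:,:,1];cen=proj(d,[.4873,.0254,.05])[0]
    th=np.linspace(0,2*np.pi,72);P=lambda z,rad:proj(d,np.c_[.4873+rad*np.cos(th),.0254+rad*np.sin(th),np.full(72,z)])
    hull=cv2.convexHull(np.r_[P(.05,.024),P(.02,.024)].astype(np.float32)).astype(int);q=np.zeros(s.shape,np.uint8);cv2.fillConvexPoly(q,hull,1)
    m=(s<60).astype(np.uint8);blk=cv2.convexHull(proj(d,[[.4873+a*.045,.0254+b*.045,.02] for a in(-1,1) for b in(-1,1)]).astype(np.float32)).astype(int)
    qb=np.zeros(s.shape,np.uint8);cv2.fillConvexPoly(qb,blk,1);qb|=q
    g=m&qb;ys,xs=np.nonzero(g);hy,hx=np.nonzero(q);print(n,"pred",hx.min(),hx.max(),hy.min(),hy.max(),q.sum(),"seen",xs.min(),xs.max(),ys.min(),ys.max(),g.sum(),"overlap",(g&q).sum())
E
```

```text
time: 12.05
position: [0.4898, 0.0259, 0.0284]
orientation: [2.991, 0.28, -0.734]
ft_force: [-0.2, -1.1, 0.3]
gripper_width: 0.0751
grasp_force: 0.1
time: 12.68
position: [0.559, 0.0393, 0.1597]
orientation: [2.993, 0.281, -0.723]
ft_force: [-0.6, 0.0, 0.3]
gripper_width: 0.0915
grasp_force: 0.0
wrist pred 250 308 165 230 3266 seen 229 308 136 230 3356 overlap 3211
side pred 268 286 209 230 373 seen 255 297 208 231 394 overlap 353
```

The cup stands in the pocket: 98% overlap with its predicted silhouette, and seated contact at the right height. Now over to the scoop.

```bash
cat > sc.py <<'E'
from h import *
PSI=np.radians(-27.5);U=np.array([np.cos(PSI),np.sin(PSI),0]);Z=np.array([0,0,1.]);H=(U+Z)/2**.5;ZS=(Z-U)/2**.5
def tool(t,psi=PSI):
    t=np.radians(t);u=np.array([np.cos(psi),np.sin(psi),0]);return frame(np.sin(t)*u-np.cos(t)*Z,[np.sin(psi),-np.cos(psi),0])
E
python3 - <<'E'
from sc import *; from workcell import r
plan(r,[.47,-.18,.23],tool(15))
E
```

```text
n 13 dist [ -84.3 -218.9   74.9] turn deg [ 4.6 41.  38.9]
[-0.185, 0.256, -0.01, 0.077, 0.688, 0.653]
[-0.17, 0.265, -0.022, 0.077, 0.688, 0.653]
[-0.155, 0.273, -0.032, 0.077, 0.688, 0.653]
[-0.138, 0.281, -0.042, 0.077, 0.688, 0.653]
[-0.121, 0.287, -0.051, 0.077, 0.688, 0.653]
[-0.103, 0.293, -0.059, 0.077, 0.688, 0.653]
[-0.084, 0.297, -0.066, 0.077, 0.688, 0.653]
[-0.064, 0.301, -0.072, 0.077, 0.688, 0.653]
[-0.044, 0.303, -0.076, 0.077, 0.688, 0.653]
[-0.024, 0.304, -0.08, 0.077, 0.688, 0.653]
[-0.004, 0.305, -0.083, 0.077, 0.688, 0.653]
[0.017, 0.304, -0.084, 0.077, 0.688, 0.653]
[0.037, 0.302, -0.085, 0.077, 0.688, 0.653]
```

```bash
python3 -m creep '[[-0.18,0.26,-0.01,0.08,0.69,0.65,1],[-0.17,0.26,-0.02,0.08,0.69,0.65,1],[-0.15,0.27,-0.03,0.08,0.69,0.65,1],[-0.14,0.28,-0.04,0.08,0.69,0.65,1],[-0.12,0.29,-0.05,0.08,0.69,0.65,1]]'>/dev/null; python3 -m creep '[[-0.1,0.29,-0.06,0.08,0.69,0.65,1],[-0.08,0.3,-0.07,0.08,0.69,0.65,1],[-0.06,0.3,-0.07,0.08,0.69,0.65,1],[-0.04,0.3,-0.08,0.08,0.69,0.65,1],[-0.02,0.3,-0.08,0.08,0.69,0.65,1]]'>/dev/null; python3 -m creep '[[0,0.3,-0.08,0.08,0.69,0.65,1],[0.02,0.3,-0.08,0.08,0.69,0.65,1],[0.04,0.3,-0.08,0.08,0.69,0.65,1],[0,0,0,0,0,0,1],[0,0,0,0,0,0,1]]'
python3 - <<'E'
from sc import *; from workcell import r
w=r.get_image("wrist");e=r.get_image("side");s=r.get_image("scene");np.save("sl.npy",{"w":w,"e":e,"s":s},allow_pickle=True)
print(r.observe()["joints"].round(2))
h=cv2.cvtColor(w["image"],cv2.COLOR_RGB2HSV);m=((h[:,:,1]>120)&((h[:,:,0]<20)|(h[:,:,0]>175))&(h[:,:,2]>50)).astype(np.uint8);m[215:]=0
n,l,st,c=cv2.connectedComponentsWithStats(m)
for i in range(1,n):
    if st[i,4]>80:print(st[i],c[i].round(1))
O=np.array([.4923,-.1863,.036])
for X in(O,O+.106*H+.019*ZS,O+.06*H+.019*ZS):print("pred",proj(w,X))
E
```

```text
time: 14.7
position: [0.473, -0.179, 0.2286]
orientation: [2.972, -0.723, 0.393]
ft_force: [-0.2, 0.8, 0.3]
gripper_width: 0.0913
grasp_force: 0.0
[-0.4  -0.06  2.24 -0.02  0.7   1.67]
[ 260  131   40   84 1545] [279.1 180.9]
pred [[278.20295677 209.46689256]]
pred [[277.60258721 131.07264324]]
pred [[277.82404945 176.4862671 ]]
```

Run:
```python
from sc import *; from workcell import r
d=np.load("sl.npy",allow_pickle=True).item();w=d["w"];e=np.load("e0.npy",allow_pickle=True).item()
def msk(im):
    h=cv2.cvtColor(im,cv2.COLOR_RGB2HSV);return ((h[:,:,1]>120)&((h[:,:,0]<20)|(h[:,:,0]>175))&(h[:,:,2]>50))
m=msk(w["image"])
L=[]
for y in range(130,216,5):
    x=np.nonzero(m[y,240:320])[0]+240
    if len(x):print(y,x.min(),x.max(),len(x),end=" | ");L.append((y,(x.min()+x.max())/2))
L=np.array([q for q in L if 133<q[0]<172]);k=np.polyfit(L[:,0],L[:,1],1);f=lambda y:(np.polyval(k,y),y)
tip=tri([(w,f(131.)),(e,(291.1,137.))]);print("\ntip",tip,"slope",k)
# plane of the handle's centre line from this view, cut at the heights 0.125 and 0.09
a=onz(w,[f(131.)],.1239)[0];b=onz(w,[f(170.)],.097)[0]
o,v=ray(w,[f(131.),f(170.)]);n=np.cross(v[0],v[1]);n/=np.linalg.norm(n)
# a vertical plane? yaw such that line with elev 45 lies in plane n
from scipy.optimize import brentq
yw=brentq(lambda p:n@[np.cos(p),np.sin(p),1],-1.2,.3);print("yaw for 45deg elev",np.degrees(yw))
# sleeve black silhouette edges to check yaw
g=w["image"].max(2);q=((g<50)|m).astype(np.uint8);q[222:]=0;q[:,:200]=0;q[:,370:]=0
c=max(cv2.findContours(q,0,2)[0],key=cv2.contourArea);print("sleeve approx",cv2.approxPolyDP(c,4,True).reshape(-1,2).tolist())
```

```text
135 272 285 14 | 140 272 285 14 | 145 272 285 14 | 150 272 285 14 | 155 272 285 14 | 160 272 285 14 | 165 273 285 13 | 170 273 285 13 | 175 272 286 15 | 180 272 286 15 | 185 272 286 15 | 190 272 286 15 | 195 272 286 15 | 200 266 294 29 | 205 261 298 38 | 210 261 299 39 | 215 260 299 40 | 
tip [ 0.54667953 -0.21551329  0.12200179] slope [1.42857143e-02 2.76446429e+02]
yaw for 45deg elev -26.752240693670167
sleeve approx [[273, 131], [272, 174], [253, 173], [252, 221], [308, 221], [306, 172], [285, 172], [285, 133]]
```

```bash
sed -i 's/radians(-27.5)/radians(-26.8)/' sc.py
cat >> sc.py <<'E'
O=np.array([.4918,-.1875,.036]);GX=.064
def tcp(O,H,ZS,M): return O+GX*H+.019*ZS+.019*M[:,2]
E
python3 - <<'E'
from sc import *; from workcell import r
M=tool(20);T=tcp(O,H,ZS,M);print(T);plan(r,T-.05*M[:,2],M);plan(r,T,M)
E
```

```text
[ 0.52600227 -0.20477681  0.0768357 ]
n 2 dist [  37.1  -18.1 -105.2] turn deg [-0.1  5.  -0.6]
[0.105, -0.004, 0.936, -0.01, 0.54, -0.061]
[0.064, -0.004, 0.939, -0.01, 0.54, -0.061]
n 3 dist [  52.4  -25.8 -152.2] turn deg [-0.1  5.  -0.6]
[0.094, -0.002, 0.901, -0.007, 0.36, -0.041]
[0.068, -0.002, 0.903, -0.007, 0.36, -0.041]
[0.042, -0.003, 0.905, -0.007, 0.36, -0.041]
```

```bash
python3 -m creep '[[0.1,0,0.6,0,0.36,-0.04,1],[0.08,0,0.6,0,0.36,-0.04,1],[0.06,0,0.6,0,0.36,-0.04,1],[0,0,0,0,0,0,1]]'
python3 - <<'E'
from sc import *; from workcell import r
print(r.observe()["joints"].round(2));r.get_image("wrist");w=r.get_image("wrist")
M=tool(20);T=tcp(O,H,ZS,M);plan(r,T,M,2)
h=cv2.cvtColor(w["image"],cv2.COLOR_RGB2HSV);m=((h[:,:,1]>120)&((h[:,:,0]<20)|(h[:,:,0]>175))&(h[:,:,2]>50))
for y in range(80,320,20):
    x=np.nonzero(m[y,230:330])[0]+230
    if len(x):print(y,x.min(),x.max(),end=" | ")
print(proj(w,[O+.106*H+.019*ZS,O+.064*H+.019*ZS]))
E
```

```text
time: 15.35
position: [0.5125, -0.1988, 0.1277]
orientation: [2.938, -0.7, 0.512]
ft_force: [-0.6, -0.1, -0.4]
gripper_width: 0.0909
grasp_force: 0.0
[-0.4   0.17  2.25 -0.06  0.38  1.69]
n 2 dist [ 12.4  -5.4 -53.8] turn deg [-0.1 -0.  -0. ]
[-0.048, -0.005, 0.459, -0.009, -0.0, -0.005]
[-0.048, -0.006, 0.459, -0.009, -0.0, -0.005]
200 268 289 | 220 269 288 | 240 269 289 | 260 270 288 | 280 255 304 | [[278.63419463 183.67631855]
 [278.80949119 241.23025441]]
```

```bash
python3 -m creep '[[-0.05,0,0.46,0,0,0,1],[-0.05,0,0.46,0,0,0,1],[0,0,0,0,0,0,1],[0,0,0,0,0,0,1]]'
python3 - <<'E'
from sc import *; from workcell import r
print(r.observe()["joints"].round(2));M=tool(20);T=tcp(O,H,ZS,M);plan(r,T,M,1)
w=r.get_image("wrist");h=cv2.cvtColor(w["image"],cv2.COLOR_RGB2HSV);m=((h[:,:,1]>120)&((h[:,:,0]<20)|(h[:,:,0]>175))&(h[:,:,2]>50))
for y in range(160,300,4):
    x=np.nonzero(m[y,230:330])[0]+230
    if len(x):print(y,x.min(),x.max(),end=" | ")
P=[O+.106*H+.02*s*np.array([0,0,0])+.022*ZS for s in(1,)];print(proj(w,P))
E
```

```text
time: 15.95
position: [0.5282, -0.2061, 0.0866]
orientation: [2.94, -0.702, 0.5]
ft_force: [0.3, 0.4, 1.4]
gripper_width: 0.0914
grasp_force: 0.0
[-0.4   0.27  2.22 -0.07  0.31  1.7 ]
n 1 dist [-2.1  1.3 -9.7] turn deg [ 0.   0.7 -0.1]
[-0.093, -0.003, 0.139, 0.006, 0.153, -0.015]
212 266 293 | 216 266 294 | 220 266 294 | 224 266 293 | 228 266 293 | 232 267 293 | 236 267 293 | 240 267 293 | 244 267 292 | 248 267 292 | 252 266 293 | 256 267 293 | 260 267 293 | 264 267 293 | 268 267 293 | 272 267 293 | 276 267 293 | 280 268 292 | [[279.68677238 216.60743397]]
```

```bash
python3 -m creep '[[-0.05,0,0.08,0,-0.6,0,1],[-0.03,0,0.08,0,-0.3,0,1],[0,0,0,0,0,0,1]]'
python3 - <<'E'
from sc import *; from workcell import r
o=r.observe();print(o["joints"].round(2));T=R.from_rotvec(o["orientation"]).as_matrix();print("tilt",np.degrees(np.arccos(-T[2,2])));plan(r,tcp(O,H,ZS,T),T,1)
g=o["position"]-.019*T[:,2]-O;print("grasp in scoop x,z",g@H,g@ZS)
E
```

```text
time: 16.38
position: [0.5265, -0.2054, 0.0746]
orientation: [2.971, -0.71, 0.394]
ft_force: [-0.1, 0.0, 0.5]
gripper_width: 0.0909
grasp_force: 0.0
[-0.41  0.31  2.19 -0.05  0.38  1.68]
tilt 15.113072313029857
n 1 dist [-1.9  1.3  1.7] turn deg [0. 0. 0.]
[-0.029, -0.005, -0.037, 0.0, 0.0, 0.0]
grasp in scoop x,z 0.06439070271395816 0.01619590818261913
```

Within 3 mm of the handle's middle; grip, then draw out along the handle.

```bash
python3 -m creep '[[-0.03,0,-0.03,0,0,0,0.5],[0,0,0,0,0,0,0],[0,0,0,0,0,0,0],[0,0,0,0,0,0,0],[0,0,0,0,0,0,0]]'>/dev/null; python3 -m creep '[[0,0,0,0,0,0,0],[0,0,0,0,0,0,0],[0,0,0,0,0,0,0],[0,0,0,0,0,0,0],[0,0,0,0,0,0,0]]'
python3 - <<'E'
from sc import *; from workcell import r
o=r.observe();T=R.from_rotvec(o["orientation"]).as_matrix()
np.savez("sg.npz",c=T.T@(O-o["position"]),h=T.T@H,z=T.T@ZS);plan(r,o["position"]+.06*H,T,5)
E
```

```text
time: 17.62
position: [0.5244, -0.2043, 0.0757]
orientation: [2.972, -0.71, 0.393]
ft_force: [-0.3, -0.5, -0.2]
gripper_width: 0.0114
grasp_force: 30.0
n 5 dist [ 37.9 -19.1  42.4] turn deg [0. 0. 0.]
[0.173, -0.0, -0.1, 0.0, 0.0, 0.0]
[0.173, -0.0, -0.1, 0.0, 0.0, 0.0]
[0.173, -0.0, -0.1, 0.0, 0.0, 0.0]
[0.173, -0.0, -0.1, 0.0, 0.0, 0.0]
[0.173, -0.0, -0.1, 0.0, 0.0, 0.0]
```

```bash
python3 -m creep '[[0.17,0,-0.1,0,0,0,0],[0.17,0,-0.1,0,0,0,0],[0,0,0,0,0,0,0]]'; python3 -m creep '[[0.17,0,-0.1,0,0,0,0],[0.17,0,-0.1,0,0,0,0],[0.17,0,-0.1,0,0,0,0]]'; python3 -m creep '[[0.17,0,-0.1,0,0,0,0],[0,0,0,0,0,0,0]]'
```

```text
time: 18.0
position: [0.5405, -0.2125, 0.0938]
orientation: [2.971, -0.71, 0.397]
ft_force: [0.4, 0.9, 0.7]
gripper_width: 0.0116
grasp_force: 30.0
time: 18.38
position: [0.562, -0.2233, 0.1186]
orientation: [2.971, -0.71, 0.394]
ft_force: [0.9, -0.3, -0.2]
gripper_width: 0.0118
grasp_force: 30.0
time: 18.62
position: [0.5697, -0.2272, 0.1273]
orientation: [2.971, -0.71, 0.396]
ft_force: [0.2, -0.5, -1.0]
gripper_width: 0.0119
grasp_force: 30.0
```

```bash
cat >> sc.py <<'E'
def fin(c,psi=PSI):
    g=np.load("sg.npz");u=np.array([np.cos(psi),np.sin(psi),0]);B=np.c_[g["h"],np.cross(g["z"],g["h"]),g["z"]];W=np.c_[u,np.cross(Z,u),Z]
    Mf=W@B.T;return np.array(c)-Mf@g["c"],Mf
E
python3 -m creep '[[0,0,-0.8,0,-0.5,0,0],[0,0,-0.8,0,-0.9,0,0]]'
python3 - <<'E'
from sc import *; from workcell import r
plan(r,*fin([.4873,.0254,.185]))
E
```

```text
time: 18.88
position: [0.5466, -0.2156, 0.2197]
orientation: [3.014, -0.72, 0.222]
ft_force: [0.6, 0.2, -1.2]
gripper_width: 0.0114
grasp_force: 30.0
n 9 dist [-11.2 216.3 -32.5] turn deg [ -0.1 -38.3  -0. ]
[-0.206, -0.348, 0.03, -0.001, -0.929, -0.0]
[-0.203, -0.348, 0.046, -0.001, -0.929, -0.0]
[-0.2, -0.348, 0.06, -0.001, -0.929, -0.0]
[-0.194, -0.348, 0.075, -0.001, -0.929, -0.0]
[-0.188, -0.348, 0.089, -0.001, -0.929, -0.0]
[-0.181, -0.348, 0.103, -0.001, -0.929, -0.0]
[-0.173, -0.348, 0.116, -0.001, -0.929, -0.0]
[-0.164, -0.348, 0.129, -0.001, -0.929, -0.0]
[-0.154, -0.348, 0.14, -0.001, -0.929, -0.0]
```

```bash
python3 -m creep '[[-0.21,-0.35,0.03,0,-0.93,0,0],[-0.2,-0.35,0.05,0,-0.93,0,0],[-0.2,-0.35,0.06,0,-0.93,0,0],[-0.19,-0.35,0.07,0,-0.93,0,0],[-0.19,-0.35,0.09,0,-0.93,0,0]]'>/dev/null; python3 -m creep '[[-0.18,-0.35,0.1,0,-0.93,0,0],[-0.17,-0.35,0.12,0,-0.93,0,0],[-0.16,-0.35,0.13,0,-0.93,0,0],[-0.15,-0.35,0.14,0,-0.93,0,0],[0,0,0,0,0,0,0]]'; python3 -m creep '[[0,0,0,0,0,0,0]]'>/dev/null
python3 - <<'E'
from sc import *; from workcell import r
p,M=fin([.4873,.0254,.154]);plan(r,p,M,2)
d={n:r.get_image(n) for n in("wrist","side","scene")};np.save("fin.npy",d,allow_pickle=True)
o=r.observe();T=R.from_rotvec(o["orientation"]).as_matrix();g=np.load("sg.npz");c=o["position"]+T@g["c"];h=T@g["h"];z=T@g["z"];print("scoop est",c,h,z,o["joints"].round(2))
for n,v in d.items():
    H_=cv2.cvtColor(v["image"],cv2.COLOR_RGB2HSV);m=((H_[:,:,1]>120)&((H_[:,:,0]<20)|(H_[:,:,0]>175))&(H_[:,:,2]>50)).astype(np.uint8)
    k,l,st,cc=cv2.connectedComponentsWithStats(m);print(n,[(st[i].tolist(),cc[i].round(1).tolist()) for i in range(1,k) if st[i,4]>40])
    th=np.linspace(0,2*np.pi,73);y=np.cross(z,h);q=lambda zz:c+.02*np.outer(np.cos(th),h)+.02*np.outer(np.sin(th),y)+zz*z
    pt=proj(v,np.r_[q(0),q(.022)]);print("   pred bowl box",pt.min(0).round(1),pt.max(0).round(1),"tip",proj(v,c+.106*h+.019*z).round(1))
E
```

```text
time: 20.12
position: [0.5379, 0.0013, 0.1851]
orientation: [-2.847, 0.679, 0.758]
ft_force: [-0.1, -0.1, -1.3]
gripper_width: 0.0114
grasp_force: 30.0
n 2 dist [ -2.8   0.7 -30. ] turn deg [-0.  -0.3  0. ]
[0.104, 0.005, 0.229, -0.005, -0.031, 0.0]
[0.104, 0.005, 0.229, -0.005, -0.031, 0.0]
scoop est [0.49019677 0.02468998 0.18420931] [ 0.8920991  -0.45181235  0.00498023] [-0.00493222  0.00128403  0.99998701] [-0.13  0.39  1.85  0.17  1.4   1.84]
wrist [([210, 77, 137, 121, 6562], [280.8, 130.5]), ([263, 206, 33, 75, 2273], [279.2, 242.4]), ([264, 315, 32, 37, 1059], [279.3, 333.3]), ([82, 320, 38, 32, 834], [102.3, 335.6])]
   pred bowl box [243.4 291. ] [315.5 359.3] tip [[279.6 207.1]]
side [([221, 0, 31, 25, 415], [231.0, 8.7]), ([250, 0, 149, 98, 7919], [340.3, 50.3]), ([520, 0, 13, 31, 230], [524.9, 11.1]), ([530, 0, 30, 101, 975], [546.0, 50.1]), ([534, 81, 24, 29, 109], [543.8, 95.5]), ([538, 82, 22, 27, 41], [550.6, 93.4]), ([535, 88, 25, 41, 504], [551.4, 110.1]), ([261, 154, 24, 26, 295], [274.6, 168.8]), ([157, 195, 30, 33, 135], [172.1, 211.2]), ([255, 208, 47, 38, 719], [278.5, 229.3]), ([315, 298, 22, 28, 504], [325.5, 311.2]), ([280, 381, 24, 32, 657], [291.3, 396.5])]
   pred bowl box [268. 162.] [284.9 179.8] tip [[248.7 147.9]]
scene [([62, 0, 27, 19, 352], [75.4, 7.3]), ([347, 0, 213, 132, 16605], [470.0, 46.2]), ([0, 9, 47, 92, 2544], [16.6, 57.4]), ([344, 88, 16, 18, 232], [351.4, 96.3]), ([294, 169, 10, 8, 47], [298.5, 172.1]), ([277, 218, 26, 19, 248], [289.9, 226.6]), ([363, 260, 40, 36, 179], [382.6, 277.3])]
   pred bowl box [286.3 167.1] [303.6 186.4] tip [[306.6 213.1]]
```

```bash
python3 -m creep '[[0.1,0,0.23,0,-0.03,0,0],[0.1,0,0.23,0,-0.03,0,0],[0,0,0,0,0,0,0],[0,0,0,0,0,0,0]]'
python3 - <<'E'
from sc import *; from workcell import r
p,M=fin([.4873,.0254,.154]);plan(r,p,M,1)
v=r.get_image("side");H_=cv2.cvtColor(v["image"],cv2.COLOR_RGB2HSV);m=((H_[:,:,1]>120)&((H_[:,:,0]<20)|(H_[:,:,0]>175))&(H_[:,:,2]>50)).astype(np.uint8)
k,l,st,cc=cv2.connectedComponentsWithStats(m);print([st[i].tolist() for i in range(1,k) if st[i,4]>100 and 240<cc[i][0]<310 and 140<cc[i][1]<260])
# cup still home: mouth/wall grey within predicted silhouette
th=np.linspace(0,2*np.pi,72);P=lambda z,a:proj(v,np.c_[.4873+a*np.cos(th),.0254+a*np.sin(th),np.full(72,z)])
q=np.zeros(m.shape,np.uint8);cv2.fillConvexPoly(q,cv2.convexHull(np.r_[P(.05,.024),P(.02,.024)].astype(np.float32)).astype(int),1);print(q.sum(),(q&(H_[:,:,1]<60)).sum())
pt=np.r_[P(.154,.02),P(.176,.02)];print("pred bowl",pt.min(0),pt.max(0))
E
```

```text
time: 20.9
position: [0.5354, 0.0021, 0.1563]
orientation: [-2.844, 0.68, 0.762]
ft_force: [-0.4, -0.4, -0.6]
gripper_width: 0.0117
grasp_force: 30.0
n 1 dist [-0.  -1.3 -0.1] turn deg [-0.1  0.1  0. ]
[0.009, 0.019, -0.003, -0.013, 0.016, 0.0]
[[262, 165, 24, 25, 285], [255, 208, 47, 38, 719]]
373 352
pred bowl [269.11882607 172.34143939] [285.77643481 189.96251036]
```

```bash
python3 -m creep '[[0.008,0.015,0,0,0,0,0],[0,0,0,0,0,0,0],[0,0,0,0,0,0,0],[0,0,0,0,0,0,0]]'
python3 - <<'E'
from sc import *; from workcell import r
p,M=fin([.4873,.0254,.154]);plan(r,p,M,1);print(np.abs(r.observe()["qd"]).max());print(r.job_done())
E
```

```text
time: 21.45
position: [0.5353, 0.0011, 0.1562]
orientation: [-2.844, 0.68, 0.761]
ft_force: [-0.3, 0.5, -1.1]
gripper_width: 0.0119
grasp_force: 30.0
n 1 dist [ 0.  -0.3 -0.1] turn deg [-0.1  0.1  0. ]
[0.003, 0.004, -0.001, -0.014, 0.011, 0.001]
0.002564006351178403
the job is handed in; nothing more can be done
None
```

The job is handed in at about 21 s: by my camera and force checks the cup is home in the pocket, mouth up and released, and the scoop is held level, open side up, its bowl centred over the cup about 15 cm above the tray; no verdict was returned.

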